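# Fill the breakfast caddy

## Robot

A 6-joint arm with a two-finger parallel gripper is mounted at the origin on the work surface. World frame = base frame: x ahead of the robot, y to its left, z up, the work surface at z = 0. Lengths are in m, angles in rad, forces in N, time in s.
With the tool pointing down it reaches from about 0.3 to 1 m from the base axis. Payload 5.1 kg.
Tool frame: the origin (TCP) lies at the very end of the fingers, on their centre line; the grasp point (between the pads) lies 19 mm behind it (arm.grasp_offset is the distance from the TCP to the grasp point, in m); z points along the fingers, x is the direction in which the jaws open and shut, and the axes are right-handed (so a half turn about z gives the same grasp; the last joint's range is limited). The gripper opens to 95 mm and grips with 3 to 60 N. Pads are 20 mm wide; open, the fingers measure 119 mm over their backs; the gripper's body (75 mm by 180 mm) begins 59 mm behind the grasp point.
Start: joints at [-1.387, 0.124, 1.65, -0, 1.367, -0.083], TCP at [0.171, -0.627, 0.215] pointing down, gripper open.
Joint ranges: [-2.61, 2.61], [-1.02, 2.33], [0.03, 2.71], [-1.35, 4.49], [0.32, 2.68], [-2.91, 2.91]. Speed limits (rad/s): [2.57, 2.57, 3.14, 3.14, 3.14, 3.14].

## Interface

Orientations are given as a rotation vector (axis times angle).
In Python, from bench import arm gives the robot as it stands.
- The arm moves only by the tool play_rows, never from a script. Its argument "motion" is a list of rows, each a list of 7 numbers: the shift along the tool's x, y, z in m, then the turn, a rotation vector about the tool's x, y, z in rad, then the closure, from 0 (fully open) to 1 (shut). In form: [[dx, dy, dz, wx, wy, wz, claw], ...]. A call has 1 to 12 rows; each row shifts and turns the pose as measured when the row begins, along the tool's axes as they then stand; what a row does not reach is not made up. A row lasts 1/8 s, in which the tool goes at most 62.5 mm and 10.7 degrees, less where a joint would pass 70% of its speed; a pose out of reach is approached as far as the arm can. A call with a gripper value outside its range is refused whole. The fingers move at their own pace and stop on an object; the grip force is fixed at half the most. Time passes only in rows, so rows that do not move let the fingers close. It gives the time, the measured TCP pose, the force and the opening at its end, in the units of the state.
- arm.read_state(): the state, without advancing time (a new reading comes with each control period).
- arm.snapshot(name): name is "side" or "top"; returns the picture (384x512x3 uint8, red, green, blue); there is no depth.
- arm.calibration(name): a dict with "K" (3x3 intrinsics, pixels), "extrinsics" (4x4, takes a point from camera to world coordinates). Camera axes: x right, y down, z forward; pixel columns grow to the right and rows downward; lengths in m; the calibration is good to about 2 mm. A picture is of the moment at which its call begins. calibration takes no time and is no camera call.
- arm.hand_in(): hands the job in, once; it reports no verdict.
The state is a dict: "clock": time; "joint_pos": joint angles; "qd": joint speeds; "effort": joint torques, N m; "tool_pos": TCP position; "eef_rot": TCP orientation; "wrist_force": force on the tool from outside, world axes, zero at the start; "wrist_torque": the same for the moment, N m; "finger_gap": finger opening in m.
Only numpy, scipy, OpenCV 4.12 (cv2) and the standard library are available. Lean on these libraries where they do the work, as an engineer would, in place of code of your own. Each camera call takes 0.05 s, during which the arm holds its last target.

## Task

Fill the bamboo caddy for breakfast: there are two sizes of the steel canister, the square white sugar pot and the wooden shaker, and the smaller of each goes in, the canister in the large round hole, the sugar pot in the square hole and the shaker in the small round hole, each standing upright on the bottom of its hole. Leave the bigger canister, sugar pot and shaker and the lidded mug standing where they are.

Things in the scene. Friction and masses are not known exactly. Their poses are not given: they have to be found in the camera images.
- canister: Smaller steel canister: plain upright cylinder 52 mm in diameter, 80 mm high, flat steel top. Belongs in the large round hole. Loose, upright. Origin: centre of its underside, z up
- sugar: Smaller square sugar pot of white ceramic: 46 x 46 mm, 65 mm high, flat top. Belongs in the square hole. Loose, upright. Origin: centre of its underside, z up, x and y along the normals of its upright faces
- shaker: Smaller wooden shaker: plain upright cylinder 34 mm in diameter, 90 mm high, five tiny holes in its flat top. Belongs in the small round hole. Loose, upright. Origin: centre of its underside, z up
- canister_big: Bigger steel canister, 72 mm in diameter, 100 mm high; stays where it is. Loose, upright. Origin: centre of its underside, z up
- sugar_big: Bigger square sugar pot of white ceramic, 68 x 68 mm, 85 mm high; stays where it is. Loose, upright. Origin: centre of its underside, z up, x and y along the normals of its upright faces
- shaker_big: Bigger wooden shaker, 50 mm in diameter, 125 mm high; stays where it is. Loose, upright. Origin: centre of its underside, z up
- well_round: Fixed block of pale plywood, 90 x 90 mm and 26 mm high, one of three that stand side by side at 92 mm spacing on the 5 mm floor of the bamboo caddy, in any order. Origin: centre of the block's underside; z up; x across the caddy, y along its row. Blind hole from above at the block's centre, 18 mm deep, its floor 8 mm above the origin: round, 68 mm in diameter. The caddy itself is a fixed tray 110 x 300 mm with long walls 32 mm high and end boards 45 mm high
- well_square: Fixed block of pale plywood, 90 x 90 mm and 26 mm high, one of three that stand side by side at 92 mm spacing on the 5 mm floor of the bamboo caddy, in any order. Origin: centre of the block's underside; z up; x across the caddy, y along its row. Blind hole from above at the block's centre, 18 mm deep, its floor 8 mm above the origin: square, 62 x 62 mm, sides along x and y
- well_small: Fixed block of pale plywood, 90 x 90 mm and 26 mm high, one of three that stand side by side at 92 mm spacing on the 5 mm floor of the bamboo caddy, in any order. Origin: centre of the block's underside; z up; x across the caddy, y along its row. Blind hole from above at the block's centre, 18 mm deep, its floor 8 mm above the origin: round, 50 mm in diameter
- mug: Bystander: grey plastic mug with a black lid, 86 mm in diameter, 103 mm high, handle at its +y side reaching 71 mm from its axis; stays where it is. Loose, upright. Origin: centre of its underside, z up
There are look-alikes about, which are no part of the job. Leave any purple look-alike of the canister alone.

How it is judged:
At the end, for the whole second after the job is handed in: The smaller canister, sugar pot and shaker each stand in their own hole: within 12 mm of its centre, underside within 5 mm of the hole's floor, upright within 0.12 rad, released and at rest. The three bigger ones and the mug are within 25 mm of where they started and upright within 0.12 rad (horizontal distance between canister and well_round below 0.012 m and z of canister in the frame of well_round between 0.003 and 0.013 m and angle between each of canister, sugar, shaker, canister_big, sugar_big, shaker_big, mug's own z axis and vertical below 0.12 rad and linear speed of each of canister, sugar, shaker below 0.02 m/s and angular speed of each of canister, sugar, shaker below 0.2 rad/s and horizontal distance between sugar and well_square below 0.012 m and z of sugar in the frame of well_square between 0.003 and 0.013 m and horizontal distance between shaker and well_small below 0.012 m and z of shaker in the frame of well_small between 0.003 and 0.013 m and distance of each of canister_big, sugar_big, shaker_big, mug from where it was at the start of the episode below 0.025 m); the robot touches nothing.
It fails at once if a bigger look-alike or the mug is shifted by more than 25 mm or tipped (distance of any of canister_big, sugar_big, shaker_big, mug from where it was at the start of the episode above 0.025 m or angle between any of canister_big, sugar_big, shaker_big, mug's own z axis and vertical above 0.25 rad).
It also fails if it takes over 86 s, if anything falls off the work surface, if the arm or the gripper's body presses on something with over 40 N, if the wrist force passes 120 N, or if a joint passes its speed limit or range.

## Working session

There is one attempt and no reset: what is moved stays moved. The work goes in short steps, Python scripts to look and compute and a tool call to move; the robot and the scene stay as the last step left them, time stands still between calls to the robot, and variables do not carry over. Pictures are saved under pics/ and viewed, and the job is handed in when it is done.

Besides the shell and the picture viewer there is one more tool, called after "Request:" in YAML: its name, and indented under it one key for each argument. play_rows: Moves the arm, as the interface text tells. Its arguments: {"type":"object","properties":{"motion":{"type":"array","items":{"type":"array","items":{"type":"number"}}}},"required":["motion"]}

```bash
mkdir -p pics; python3 - <<'E'
from bench import arm
import cv2,numpy as np
for n in("side","top"):
    im=arm.snapshot(n); cv2.imwrite(f"pics/{n}0.png",im[:,:,::-1])
    c=arm.calibration(n); print(n,np.round(c["K"],1).tolist(),np.round(c["extrinsics"],4).tolist())
s=arm.read_state(); print(s)
E
ls
```

```text
side [[383.9, 0.0, 261.5], [0.0, 383.9, 187.4], [0.0, 0.0, 1.0]] [[-0.9975, -0.0536, 0.0454, 0.473], [-0.0677, 0.5631, -0.8236, 0.8121], [0.0186, -0.8247, -0.5653, 0.6158], [0.0, 0.0, 0.0, 1.0]]
top [[436.4, 0.0, 258.4], [0.0, 436.4, 195.5], [0.0, 0.0, 1.0]] [[-0.0196, -0.9983, 0.0555, 0.4159], [-0.9997, 0.0205, 0.0164, -0.0242], [-0.0175, -0.0551, -0.9983, 1.3768], [0.0, 0.0, 0.0, 1.0]]
{'clock': 0.1, 'joint_pos': array([-1.38659408e+00,  1.24444964e-01,  1.65151320e+00, -2.61075614e-05,
        1.36752680e+00, -8.25859326e-02]), 'qd': array([-2.61539797e-04, -1.55870734e-03, -3.24923717e-03, -5.75200559e-04,
        8.85030199e-05, -4.06007043e-04]), 'effort': array([ 5.68381820e-04, -4.18883300e+01, -3.61094391e+01,  7.77413556e-02,
        4.61875938e-02, -6.99190628e-05]), 'tool_pos': array([ 0.17122946, -0.62643985,  0.21352103]), 'eef_rot': array([-2.49616705e+00,  1.90549227e+00,  2.23188071e-03]), 'wrist_force': array([-0.27734165,  0.79173176,  0.74042712]), 'wrist_torque': array([-0.00052017, -0.02989553,  0.0431511 ]), 'finger_gap': 0.09519002860307463}
pics
```

View pics/side0.png

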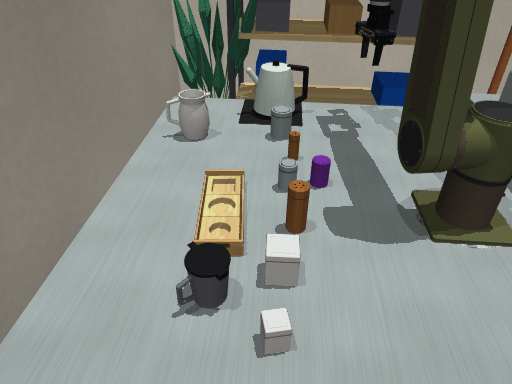

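View pics/top0.png

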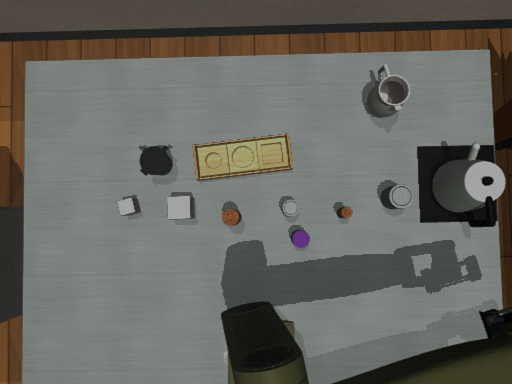

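The top view shows these candidates:
- **Canisters:** (290,207) small grey, (398,196) big, (300,238) purple look-alike.
- **Sugar pots:** (127,205) small, (179,207) big.
- **Shakers:** (345,212) small, (231,216) big.
- **Holes:** small round (214,160), large round (243,157), square (272,153).

The smaller of each pair fits the description. I'll measure them and confirm in a crop.

```bash
cat > h.py <<'E'
import numpy as np,cv2
from bench import arm
def ray(n,u,v,z):
    c=arm.calibration(n);K=np.array(c["K"]);E=np.array(c["extrinsics"])
    d=E[:3,:3]@np.linalg.solve(K,[u,v,1.]);o=E[:3,3]
    return (o+d*(z-o[2])/d[2])
def proj(n,p):
    c=arm.calibration(n);K=np.array(c["K"]);E=np.array(c["extrinsics"])
    q=K@(E[:3,:3].T@(np.array(p)-E[:3,3]));return q[:2]/q[2]
def jaw():
    import scipy.spatial.transform as t
    s=arm.read_state();return s,t.Rotation.from_rotvec(s["eef_rot"]).as_matrix()
E
python3 - <<'E'
import cv2
t=cv2.imread('pics/top0.png');
cv2.imwrite('pics/c1.png',cv2.resize(t[125:255,105:305],None,fx=4,fy=4,interpolation=cv2.INTER_CUBIC))
cv2.imwrite('pics/c2.png',cv2.resize(t[130:255,260:420],None,fx=4.6,fy=4.6,interpolation=cv2.INTER_CUBIC))
E
```

```text
(no output)
```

View pics/c1.png

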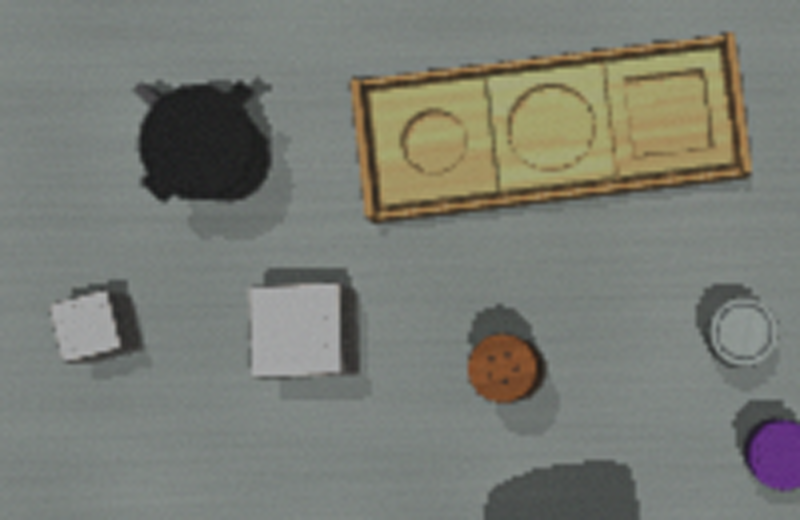

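View pics/c2.png

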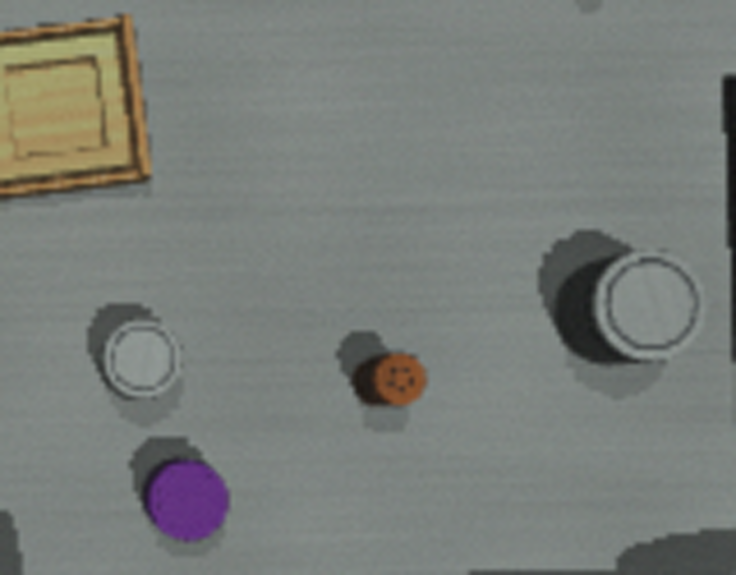

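The crops confirm the picks: the small canister is at (290.5,207.5), the small shaker at (346.5,212) and the small sugar pot at (126.5,206). The hole rims are also clear. Next I'll measure them with masks and contours.

```bash
python3 - <<'E'
from h import *
t=cv2.imread('pics/top0.png');hsv=cv2.cvtColor(t,cv2.COLOR_BGR2HSV)
b,g,r=[t[:,:,i].astype(int) for i in range(3)]
def blobs(m,name,z,lo=60):
    cs,_=cv2.findContours(m.astype(np.uint8)*255,cv2.RETR_EXTERNAL,cv2.CHAIN_APPROX_NONE)
    for c in cs:
        if cv2.contourArea(c)>lo:
            rr=cv2.minAreaRect(c); M=cv2.moments(c);u,v=M['m10']/M['m00'],M['m01']/M['m00']
            px=436/(1.377-z)/1000
            print(name,np.round((u,v),1),"size mm",np.round((np.array(rr[1])+1)/px,1),"ang",round(rr[2],1),"world",np.round(ray('top',u,v,z),4),
             np.round([ray('top',*p,z)[:2] for p in cv2.boxPoints(rr)],3).tolist())
roi=np.zeros(t.shape[:2],bool);roi[125:255,100:415]=1
bright=(t.min(2)>150)&roi
blobs(bright&(np.arange(512)<155),'sugar',.065)
blobs(bright&(np.arange(512)>155)&(np.arange(512)<210),'sugar_big',.085)
br=(r-b>60)&(hsv[:,:,1]>150)&(hsv[:,:,0]<14)&roi
print(t[212,346],t[216,231],t[207,290],t[207,300-60],t[204,398],t[157,243])
blobs(br&(np.arange(512)>300),'shaker',.09,20)
blobs(br&(np.arange(512)<250),'shaker_big',.125)
blobs((b>g+40)&roi,'purple',.08)
cad=(r-b>40)&roi&(np.arange(384)[:,None]<190)
blobs(cad,'caddy',.035,500)
E
```

```text
sugar [125.6 206.1] size mm [45.3 45.3] ang 76.0 world [0.4649 0.3995 0.065 ] [[0.481, 0.425], [0.49, 0.384], [0.449, 0.374], [0.439, 0.415]]
sugar_big [178.4 207.2] size mm [68.2 65.2] ang 90.0 world [0.4578 0.2354 0.085 ] [[0.492, 0.266], [0.49, 0.203], [0.425, 0.204], [0.426, 0.267]]
[ 44  77 127] [ 43  76 125] [148 150 143] [127 131 123] [114 115 109] [103 158 161]
shaker [346.4 211.9] size mm [32.5 29.5] ang 90.0 world [ 0.4337 -0.2606  0.09  ] [[0.448, -0.248], [0.448, -0.275], [0.419, -0.274], [0.419, -0.247]]
shaker_big [230.2 216.6] size mm [45.9 48.8] ang 90.0 world [0.4266 0.0782 0.125 ] [[0.449, 0.102], [0.448, 0.056], [0.405, 0.056], [0.406, 0.102]]
purple [300.2 238.3] size mm [50.6 50.6] ang 90.0 world [ 0.3588 -0.1241  0.08  ] [[0.384, -0.1], [0.383, -0.148], [0.336, -0.146], [0.337, -0.099]]
caddy [242.3 156.4] size mm [111.9 301.6] ang 82.9 world [0.6127 0.0453 0.035 ] [[0.652, 0.201], [0.683, -0.098], [0.573, -0.109], [0.542, 0.189]]
```

```bash
python3 - <<'E'
from h import *
t=cv2.imread('pics/top0.png');g=cv2.cvtColor(t,cv2.COLOR_BGR2GRAY)
def circ(x0,y0,w,h,rmin,rmax,z,n):
    S=6;c=cv2.resize(g[y0:y0+h,x0:x0+w],None,fx=S,fy=S,interpolation=cv2.INTER_CUBIC);c=cv2.GaussianBlur(c,(0,0),3)
    k=cv2.HoughCircles(c,cv2.HOUGH_GRADIENT_ALT,1.5,20,param1=100,param2=.5,minRadius=int(rmin*S),maxRadius=int(rmax*S))
    if k is None: print(n,None);return
    for u,v,r in k[0][:4]:
        u=(u+.5)/S-.5+x0;v=(v+.5)/S-.5+y0;p=ray('top',u,v,z)
        print(n,round(u,1),round(v,1),'diam mm',round(2*r/S*(1.377-z)/436*1000,1),np.round(p,4))
circ(270,190,42,36,6,12,.08,'canister')
circ(330,198,34,30,4,9,.09,'shaker')
circ(375,178,46,40,9,16,.1,'canbig')
circ(198,143,34,34,6,11,.031,'small')
circ(226,140,34,34,8,14,.031,'round')
print('sq',ray('top',272.0,152.9,.031))
E
python3 - <<'E'
import cv2
import sys;sys.path.insert(0,'.')
from h import *
s=cv2.imread('pics/side0.png')
for p in [(.4649,.3995,.065),(.4337,-.2606,.09),(.6127,.0453,.031),(.603,.137,.031),(.622,-.046,.031),(.3588,-.1241,.08)]:
    u,v=proj('side',p);print(p,np.round((u,v),1));cv2.circle(s,(int(round(u)),int(round(v))),1,(0,255,0),-1)
cv2.imwrite('pics/s1.png',cv2.resize(s[120:360,190:345],None,fx=2.5,fy=2.5,interpolation=cv2.INTER_CUBIC))
E
```

```text
canister 290.3 208.3 diam mm 44.8 [ 0.4478 -0.097   0.08  ]
shaker 346.3 211.3 diam mm 33.8 [ 0.4355 -0.2605  0.09  ]
shaker 338.1 206.8 diam mm 31.1 [ 0.4492 -0.2368  0.09  ]
canbig 400.6 195.8 diam mm 66.9 [ 0.4773 -0.4176  0.1   ]
canbig 400.6 195.8 diam mm 57.2 [ 0.4773 -0.4176  0.1   ]
small 213.6 160.3 diam mm 43.6 [0.603 0.135 0.031]
round 242.3 157.1 diam mm 63.1 [0.6112 0.0454 0.031 ]
round 242.3 157.1 diam mm 71.9 [0.6112 0.0454 0.031 ]
sq [ 0.62221552 -0.04699176  0.031     ]
(0.4649, 0.3995, 0.065) [276.7 318.6]
(0.4337, -0.2606, 0.09) [294.7 132.6]
(0.6127, 0.0453, 0.031) [222.5 204.5]
(0.603, 0.137, 0.031) [220.7 228.4]
(0.622, -0.046, 0.031) [224.2 184.2]
(0.3588, -0.1241, 0.08) [321.6 159. ]
```

View pics/s1.png

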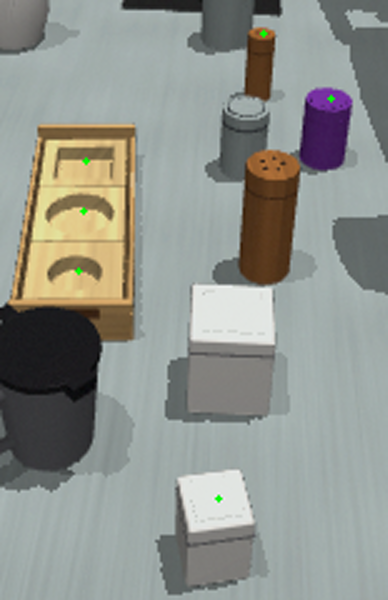

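Sizes and both views agree. Targets:

| Item | Pick (x, y) | Hole | Place (x, y) |
|---|---|---|---|
| Shaker | (.434, -.2605) | small | (.603, .136) |
| Canister | (.449, -.0975) | round | (.612, .0455) |
| Sugar, yaw 13° | (.465, .3995) | square | (.622, -.0465) |

The caddy is turned 5.9°. First I'll turn the tool.

Request:
play_rows:
  motion:
    - [0, 0, 0, 0, 0, -0.18, 0]
    - [0, 0, 0, 0, 0, -0.18, 0]
    - [0, 0, 0, 0, 0, -0.18, 0]
    - [0, 0, 0, 0, 0, -0.18, 0]
    - [0, 0, 0, 0, 0, -0.18, 0]
    - [0, 0, 0, 0, 0, -0.18, 0]
    - [0, 0, 0, 0, 0, -0.18, 0]
    - [0, 0, 0, 0, 0, -0.15, 0]
    - [0, 0, 0, 0, 0, 0, 0]

```text
clock: 1.23
tool_pos: [0.1706, -0.623, 0.2066]
eef_rot: [-3.119, -0.237, 0.002]
wrist_force: [0.7, 0.5, 0.6]
finger_gap: 0.0951
```

```bash
cat > go.py <<'E'
import sys
from h import *
# go.py x y z yawdeg -> remaining delta in tool axes
x,y,z,yw=map(float,sys.argv[1:5])
s,R=jaw();p=s['tool_pos']
from scipy.spatial.transform import Rotation as T
a=np.radians(yw);G=np.array([[np.cos(a),np.sin(a),0],[np.sin(a),-np.cos(a),0],[0,0,-1]])
print('t',round(s['clock'],2),'pos',np.round(p,4),'yaw',round(np.degrees(np.arctan2(R[1,0],R[0,0])),2),'tilt',np.round(R[:2,2],4),'gap',round(s['finger_gap'],4),'F',np.round(s['wrist_force'],1))
print('shift tool',np.round(R.T@(np.array([x,y,z])-p),4),'turn',np.round(T.from_matrix(R.T@G).as_rotvec(),4))
E
python3 go.py .434 -.2605 .16 5.9
```

```text
t 1.23 pos [ 0.1706 -0.623   0.2066] yaw 8.68 tilt [-0.0023  0.013 ] gap 0.0951 F [0.7 0.5 0.6]
shift tool [ 0.3151 -0.318   0.0507] turn [-0.0132  0.0007  0.0485]
```

Request:
play_rows:
  motion:
    - [0.039, -0.04, 0, -0.013, 0, 0.048, 0]
    - [0.039, -0.04, 0, 0, 0, 0, 0]
    - [0.039, -0.04, 0, 0, 0, 0, 0]
    - [0.039, -0.04, 0, 0, 0, 0, 0]
    - [0.039, -0.04, 0, 0, 0, 0, 0]
    - [0.039, -0.04, 0, 0, 0, 0, 0]
    - [0.039, -0.04, 0, 0, 0, 0, 0]
    - [0, 0, 0, 0, 0, 0, 0]

```text
clock: 2.22
tool_pos: [0.4204, -0.3079, 0.2049]
eef_rot: [-3.137, -0.119, -0.0]
wrist_force: [0.2, 0.0, -0.8]
finger_gap: 0.095
```

```bash
python3 go.py .434 -.2605 .16 5.9
```

```text
t 2.23 pos [ 0.4204 -0.3079  0.2049] yaw 4.36 tilt [0.     0.0019] gap 0.095 F [ 0.2  0.  -0.8]
shift tool [ 0.0171 -0.0461  0.045 ] turn [-0.0018 -0.0002 -0.0269]
```

Request:
play_rows:
  motion:
    - [0.017, -0.046, 0.04, 0, 0, -0.027, 0]
    - [0, 0, 0, 0, 0, 0, 0]

```text
clock: 2.48
tool_pos: [0.4329, -0.263, 0.1659]
eef_rot: [-3.137, -0.156, 0.0]
wrist_force: [0.6, -0.4, -0.6]
finger_gap: 0.0956
```

```bash
python3 go.py .434 -.2605 .046 5.9
python3 - <<'E'
from h import *
for n,c in(("side",(200,60,200,150)),("top",(250,130,190,140))):
    im=arm.snapshot(n)[:,:,::-1];x,y,w,h=c
    cv2.imwrite(f"pics/a_{n}.png",cv2.resize(im[y:y+h,x:x+w],None,fx=3.5,fy=3.5,interpolation=cv2.INTER_CUBIC))
E
```

```text
t 2.48 pos [ 0.4329 -0.263   0.1659] yaw 5.71 tilt [-0.0002  0.0008] gap 0.0956 F [ 0.6 -0.4 -0.6]
shift tool [ 0.0013 -0.0022  0.12  ] turn [-0.0008  0.0001 -0.0034]
```

View pics/a_side.png

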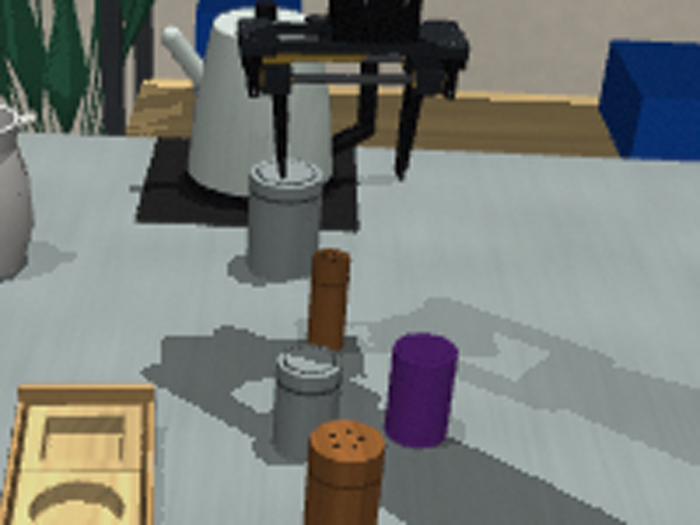

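The fingers straddle the shaker at (330,255) in this crop, with the jaws spread across the view. I'll descend and grip.

Request:
play_rows:
  motion:
    - [0.001, -0.002, 0.04, 0, 0, 0, 0]
    - [0, 0, 0.04, 0, 0, 0, 0]
    - [0, 0, 0.037, 0, 0, 0, 0]
    - [0, 0, 0, 0, 0, 0, 0.5]
    - [0, 0, 0, 0, 0, 0, 1]
    - [0, 0, 0, 0, 0, 0, 1]
    - [0, 0, 0, 0, 0, 0, 1]
    - [0, 0, 0, 0, 0, 0, 1]

```text
clock: 3.58
tool_pos: [0.4426, -0.28, 0.0657]
eef_rot: [3.115, 0.129, 0.038]
wrist_force: [-0.2, 0.6, -0.5]
finger_gap: 0.0508
```

```bash
python3 go.py .434 -.2605 .046 5.9
```

```text
t 3.58 pos [ 0.4426 -0.28    0.0657] yaw 4.77 tilt [ 0.0252 -0.0226] gap 0.0508 F [-0.2  0.6 -0.5]
shift tool [-0.0074 -0.0207  0.0191] turn [ 0.0249 -0.023  -0.0201]
```

```bash

python3 - <<'E'
from h import *
for n,c in(("side",(200,60,200,150)),("top",(250,130,190,140))):
    im=arm.snapshot(n)[:,:,::-1];x,y,w,h=c
    cv2.imwrite(f"pics/b_{n}.png",cv2.resize(im[y:y+h,x:x+w],None,fx=3.5,fy=3.5,interpolation=cv2.INTER_CUBIC))
E
python3 go.py .434 -.2605 .046 5.9
```

```text
t 3.67 pos [ 0.4424 -0.2799  0.0654] yaw 4.77 tilt [ 0.0248 -0.0222] gap 0.0424 F [-0.4  0.1  0. ]
shift tool [-0.0073 -0.0205  0.0187] turn [ 0.0245 -0.0226 -0.02  ]
```

View pics/b_side.png

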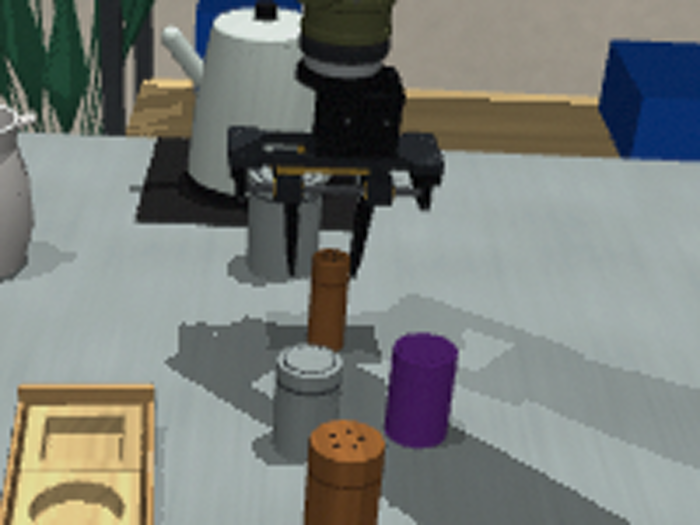

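View pics/b_top.png

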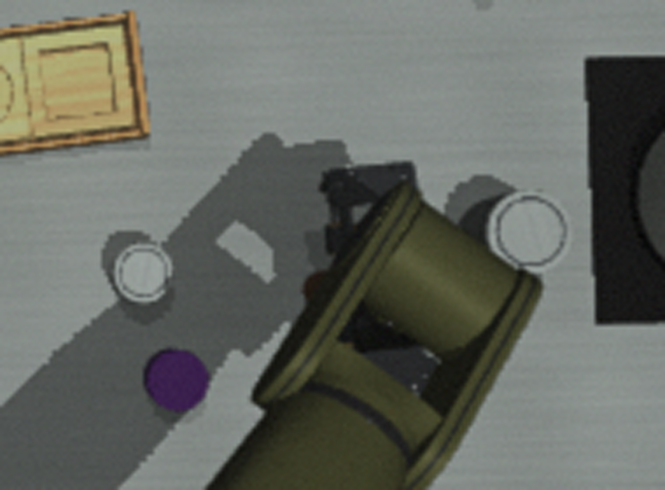

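The tool drifted about 20 mm in y while closing and is beside the shaker, which is untouched (still at crop (330,255)). I'll open, correct, and check how the hold rows behave.

Request:
play_rows:
  motion:
    - [0, 0, -0.04, 0, 0, 0, 0]
    - [0, 0, 0, 0, 0, 0, 0]

```text
clock: 3.92
tool_pos: [0.4413, -0.2786, 0.1061]
eef_rot: [3.116, 0.13, 0.036]
wrist_force: [0.3, -0.4, 0.1]
finger_gap: 0.0571
```

```bash
python3 go.py .434 -.2605 .046 5.9
```

```text
t 3.92 pos [ 0.4413 -0.2786  0.1061] yaw 4.8 tilt [ 0.0241 -0.0218] gap 0.0571 F [ 0.3 -0.4  0.1]
shift tool [-0.0071 -0.0201  0.0595] turn [ 0.0239 -0.022  -0.0195]
```

Request:
play_rows:
  motion:
    - [0, 0, 0, 0, 0, 0, 0]

```text
clock: 4.05
tool_pos: [0.4408, -0.2781, 0.1054]
eef_rot: [3.117, 0.13, 0.035]
wrist_force: [-0.2, -0.1, 0.2]
finger_gap: 0.067
```

```bash
python3 go.py .434 -.2605 .046 5.9
```

```text
t 4.05 pos [ 0.4408 -0.2781  0.1054] yaw 4.81 tilt [ 0.0232 -0.021 ] gap 0.067 F [-0.2 -0.1  0.2]
shift tool [-0.0066 -0.0194  0.0588] turn [ 0.0231 -0.0212 -0.0193]
```

Request:
play_rows:
  motion:
    - [0, 0, 0, 0, 0, 0, 0]

```text
clock: 4.18
tool_pos: [0.4406, -0.2778, 0.1047]
eef_rot: [3.117, 0.131, 0.034]
wrist_force: [-0.1, 0.4, -0.1]
finger_gap: 0.0771
```

```bash
python3 go.py .434 -.2605 .046 5.9
```

```text
t 4.17 pos [ 0.4406 -0.2778  0.1047] yaw 4.81 tilt [ 0.0224 -0.0204] gap 0.0771 F [-0.1  0.4 -0.1]
shift tool [-0.0063 -0.0191  0.0581] turn [ 0.0224 -0.0204 -0.0192]
```

Request:
play_rows:
  motion:
    - [-0.006, -0.019, 0, 0.022, -0.02, -0.019, 0]
    - [0, 0, 0, 0, 0, 0, 0]
    - [0, 0, 0, 0, 0, 0, 0]

```text
clock: 4.55
tool_pos: [0.4314, -0.257, 0.1021]
eef_rot: [-3.134, -0.164, 0.006]
wrist_force: [0.5, 0.5, -0.9]
finger_gap: 0.0948
```

```bash
python3 go.py .434 -.2605 .046 5.9
```

```text
t 4.55 pos [ 0.4314 -0.257   0.1021] yaw 5.98 tilt [-0.0041  0.0034] gap 0.0948 F [ 0.5  0.5 -0.9]
shift tool [0.0025 0.0039 0.0561] turn [-0.0038  0.0037  0.0014]
```

Request:
play_rows:
  motion:
    - [0.002, 0.003, 0.02, -0.003, 0.003, 0, 0]
    - [0, 0, 0.015, 0, 0, 0, 0]

```text
clock: 4.8
tool_pos: [0.4348, -0.2605, 0.0676]
eef_rot: [3.136, 0.164, 0.003]
wrist_force: [0.1, 0.1, 0.3]
finger_gap: 0.0949
```

```bash
python3 go.py .434 -.2605 .046 5.9
```

```text
t 4.8 pos [ 0.4348 -0.2605  0.0676] yaw 6.0 tilt [ 0.0021 -0.0015] gap 0.0949 F [0.1 0.1 0.3]
shift tool [-0.0008 -0.0001  0.0216] turn [ 0.0018 -0.0019  0.0017]
```

Request:
play_rows:
  motion:
    - [0, 0, 0.01, 0, 0, 0, 0]
    - [0, 0, 0.007, 0, 0, 0, 0.2]

```text
clock: 5.05
tool_pos: [0.4344, -0.2603, 0.049]
eef_rot: [3.137, 0.164, 0.001]
wrist_force: [0.2, 0.3, 0.6]
finger_gap: 0.0897
```

```bash
python3 go.py .434 -.2605 .046 5.9
```

```text
t 5.05 pos [ 0.4344 -0.2603  0.049 ] yaw 5.99 tilt [ 0.0008 -0.0006] gap 0.0897 F [0.2 0.3 0.6]
shift tool [-0.0004  0.0002  0.003 ] turn [ 0.0007 -0.0008  0.0015]
```

Request:
play_rows:
  motion:
    - [0, 0, 0, 0, 0, 0, 1]
    - [0, 0, -0.001, 0, 0, 0, 1]
    - [0, 0, -0.001, 0, 0, 0, 1]
    - [0, 0, 0, 0, 0, 0, 1]
    - [0, 0, -0.001, 0, 0, 0, 1]
    - [0, 0, 0, 0, 0, 0, 1]
    - [0, 0, -0.001, 0, 0, 0, 1]

```text
clock: 5.92
tool_pos: [0.435, -0.2607, 0.0543]
eef_rot: [3.136, 0.164, 0.003]
wrist_force: [-0.5, 0.5, -0.0]
finger_gap: 0.0334
```

```bash
python3 go.py .434 -.2605 .046 5.9
```

```text
t 5.92 pos [ 0.435  -0.2607  0.0543] yaw 5.99 tilt [ 0.0023 -0.0017] gap 0.0334 F [-0.5  0.5 -0. ]
shift tool [-0.001  -0.0003  0.0082] turn [ 0.0019 -0.0021  0.0015]
```

Gap is 33.4 mm against a 34 mm shaker, so it is gripped at TCP z≈.054. Lifting.

Request:
play_rows:
  motion:
    - [0, 0, 0, 0, 0, 0, 1]
    - [0, 0, 0, 0, 0, 0, 1]

```text
clock: 6.18
tool_pos: [0.4347, -0.2605, 0.054]
eef_rot: [3.136, 0.164, 0.003]
wrist_force: [-0.0, 0.2, -0.6]
finger_gap: 0.0336
```

```bash
python3 go.py .434 -.2605 .18 5.9
```

```text
t 6.17 pos [ 0.4347 -0.2605  0.054 ] yaw 5.99 tilt [ 0.0017 -0.0013] gap 0.0336 F [-0.   0.2 -0.6]
shift tool [-5.00e-04  1.00e-04 -1.26e-01] turn [ 0.0014 -0.0016  0.0015]
```

Request:
play_rows:
  motion:
    - [0, 0, -0.02, 0, 0, 0, 1]
    - [0, 0, -0.03, 0, 0, 0, 1]
    - [0, 0, -0.03, 0, 0, 0, 1]
    - [0, 0, -0.03, 0, 0, 0, 1]
    - [0, 0, -0.02, 0, 0, 0, 1]

```text
clock: 6.8
tool_pos: [0.4324, -0.2589, 0.1839]
eef_rot: [-3.134, -0.164, 0.007]
wrist_force: [-0.3, -1.6, -1.1]
finger_gap: 0.0338
```

```bash
python3 go.py .603 .136 .19 5.9
python3 - <<'E'
from h import *
im=arm.snapshot("side")[:,:,::-1]
cv2.imwrite(f"pics/d.png",im)
E
```

```text
t 6.8 pos [ 0.4324 -0.2589  0.1839] yaw 5.99 tilt [-0.0047  0.0035] gap 0.0338 F [-0.3 -1.6 -1.1]
shift tool [ 0.2108 -0.3749 -0.0055] turn [-0.004   0.0043  0.0015]
```

View pics/d.png

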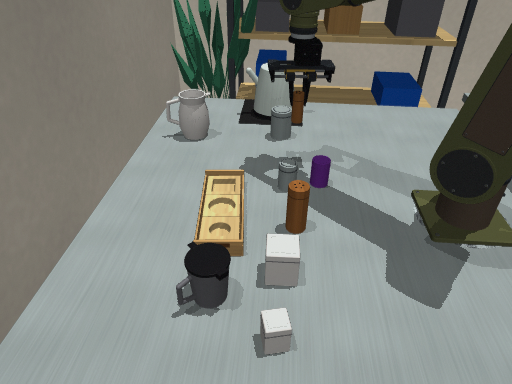

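The shaker is held clear at (298,108). Carrying it to the small hole.

Request:
play_rows:
  motion:
    - [0.01, -0.02, 0, 0, 0, 0, 1]
    - [0.017, -0.031, 0, 0, 0, 0, 1]
    - [0.017, -0.031, 0, 0, 0, 0, 1]
    - [0.017, -0.031, 0, 0, 0, 0, 1]
    - [0.017, -0.031, 0, 0, 0, 0, 1]
    - [0.017, -0.031, 0, 0, 0, 0, 1]
    - [0.017, -0.031, 0, 0, 0, 0, 1]
    - [0.017, -0.031, 0, 0, 0, 0, 1]
    - [0.017, -0.031, 0, 0, 0, 0, 1]
    - [0.017, -0.031, 0, 0, 0, 0, 1]
    - [0.01, -0.02, 0, 0, 0, 0, 1]

```text
clock: 8.22
tool_pos: [0.5742, 0.0848, 0.1785]
eef_rot: [-3.137, -0.157, 0.012]
wrist_force: [0.7, -0.6, -0.7]
finger_gap: 0.0334
```

```bash
python3 go.py .603 .136 .19 5.9
```

```text
t 8.22 pos [0.5742 0.0848 0.1785] yaw 5.75 tilt [-0.0076  0.0006] gap 0.0334 F [ 0.7 -0.6 -0.7]
shift tool [ 0.0337 -0.0481 -0.0117] turn [-0.0013  0.0075 -0.0027]
```

Request:
play_rows:
  motion:
    - [0.016, -0.024, 0, -0.001, 0.007, 0, 1]
    - [0.012, -0.018, 0, 0, 0, 0, 1]
    - [0, 0, 0, 0, 0, 0, 1]

```text
clock: 8.6
tool_pos: [0.5978, 0.1321, 0.1755]
eef_rot: [3.137, 0.161, -0.007]
wrist_force: [-0.1, -0.7, -1.1]
finger_gap: 0.0335
```

```bash
python3 go.py .603 .136 .1 5.9
```

```text
t 8.6 pos [0.5978 0.1321 0.1755] yaw 5.88 tilt [-0.0042 -0.0006] gap 0.0335 F [-0.1 -0.7 -1.1]
shift tool [ 0.0059 -0.0033  0.0755] turn [ 0.0002  0.0042 -0.0004]
```

Request:
play_rows:
  motion:
    - [0.005, -0.003, 0.015, 0, 0.004, 0, 1]
    - [0, 0, 0.025, 0, 0, 0, 1]
    - [0, 0, 0.02, 0, 0, 0, 1]
    - [0, 0, 0.008, 0, 0, 0, 1]

```text
clock: 9.1
tool_pos: [0.602, 0.1334, 0.103]
eef_rot: [3.136, 0.157, -0.001]
wrist_force: [0.4, 0.8, -0.9]
finger_gap: 0.0334
```

```bash
python3 go.py .603 .136 .068 5.9
python3 - <<'E'
from h import *
im=arm.snapshot("side")[:,:,::-1]
cv2.imwrite(f"pics/e.png",cv2.resize(im[100:280,160:330],None,fx=3.3,fy=3.3,interpolation=cv2.INTER_CUBIC))
E
```

```text
t 9.1 pos [0.602  0.1334 0.103 ] yaw 5.74 tilt [-0.0008 -0.0012] gap 0.0334 F [ 0.4  0.8 -0.9]
shift tool [ 0.0012 -0.0025  0.035 ] turn [ 0.0011  0.001  -0.0028]
```

View pics/e.png

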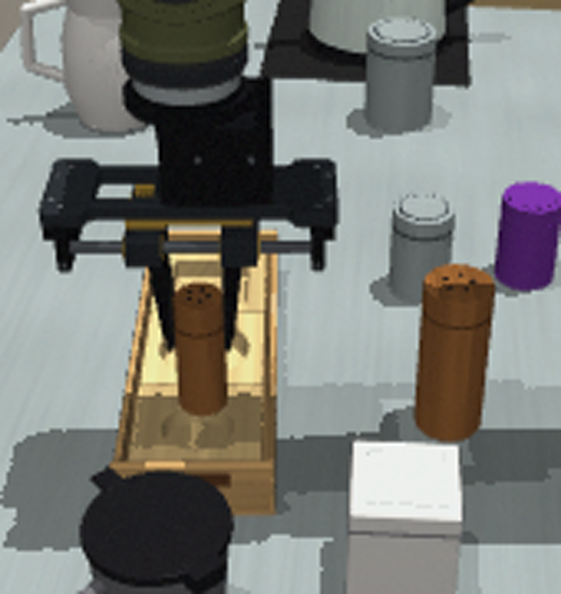

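The shaker bottom at (200,410) hangs just over the small hole at (200,425). Lowering it.

Request:
play_rows:
  motion:
    - [0.001, -0.002, 0.012, 0, 0, 0, 1]
    - [0, 0, 0.012, 0, 0, 0, 1]

```text
clock: 9.4
tool_pos: [0.6039, 0.1355, 0.0788]
eef_rot: [3.137, 0.157, 0.002]
wrist_force: [0.5, 0.6, -1.2]
finger_gap: 0.0334
```

```bash
python3 go.py .603 .136 .068 5.9
```

```text
t 9.4 pos [0.6039 0.1355 0.0788] yaw 5.71 tilt [ 0.0016 -0.0009] gap 0.0334 F [ 0.5  0.6 -1.2]
shift tool [-0.0008 -0.0006  0.0108] turn [ 0.0011 -0.0015 -0.0032]
```

Request:
play_rows:
  motion:
    - [0, 0, 0.006, 0, 0, 0, 1]
    - [0, 0, 0.004, 0, 0, 0, 1]

```text
clock: 9.65
tool_pos: [0.6037, 0.1355, 0.0676]
eef_rot: [3.137, 0.157, 0.002]
wrist_force: [-0.3, 0.6, -0.7]
finger_gap: 0.0339
```

```bash
python3 go.py .603 .136 .068 5.9
```

```text
t 9.65 pos [0.6037 0.1355 0.0676] yaw 5.72 tilt [ 0.0011 -0.001 ] gap 0.0339 F [-0.3  0.6 -0.7]
shift tool [-0.0007 -0.0006 -0.0004] turn [ 0.0011 -0.001  -0.0031]
```

Request:
play_rows:
  motion:
    - [0, 0, 0.002, 0, 0, 0, 1]

```text
clock: 9.78
tool_pos: [0.6038, 0.1355, 0.0664]
eef_rot: [3.137, 0.157, 0.001]
wrist_force: [-4.6, 0.3, 9.6]
finger_gap: 0.0335
```

Request:
play_rows:
  motion:
    - [0, 0, 0.001, 0, 0, 0, 1]

```text
clock: 9.9
tool_pos: [0.6039, 0.1356, 0.0664]
eef_rot: [3.137, 0.157, 0.001]
wrist_force: [-2.3, -0.1, 5.0]
finger_gap: 0.0335
```

It touched down at TCP z .0664, which puts the bottom at ≈.0125 against the .013 hole floor. Releasing and rising.

Request:
play_rows:
  motion:
    - [0, 0, 0, 0, 0, 0, 0.4]
    - [0, 0, 0, 0, 0, 0, 0.4]
    - [0, 0, 0, 0, 0, 0, 0.4]

```text
clock: 10.28
tool_pos: [0.605, 0.1357, 0.0671]
eef_rot: [3.137, 0.157, 0.006]
wrist_force: [-0.5, -0.4, -0.4]
finger_gap: 0.0552
```

```bash
python3 go.py .603 .136 .18 5.9
```

```text
t 10.28 pos [0.605  0.1357 0.0671] yaw 5.73 tilt [ 0.0038 -0.0007] gap 0.0552 F [-0.5 -0.4 -0.4]
shift tool [-0.0016 -0.0003 -0.1129] turn [ 0.0011 -0.0037 -0.003 ]
```

Request:
play_rows:
  motion:
    - [0, 0, -0.015, 0, 0, 0, 0.4]
    - [0, 0, -0.03, 0, 0, 0, 0.4]
    - [0, 0, -0.03, 0, 0, 0, 0.2]
    - [0, 0, -0.03, 0, 0, 0, 0]
    - [0, 0, -0.02, 0, 0, 0, 0]

```text
clock: 10.9
tool_pos: [0.604, 0.1357, 0.1975]
eef_rot: [3.137, 0.157, 0.004]
wrist_force: [0.8, 0.5, 0.8]
finger_gap: 0.0818
```

```bash
python3 go.py .449 -.0975 .17 -45
python3 - <<'E'
from h import *
im=arm.snapshot("side")[:,:,::-1]
cv2.imwrite(f"pics/f.png",cv2.resize(im[100:300,160:330],None,fx=3,fy=3,interpolation=cv2.INTER_CUBIC))
E
```

```text
t 10.9 pos [0.604  0.1357 0.1975] yaw 5.72 tilt [ 0.0028 -0.0007] gap 0.0818 F [0.8 0.5 0.8]
shift tool [-0.1776  0.2166  0.0273] turn [-2.000e-04 -2.900e-03  8.853e-01]
```

View pics/f.png

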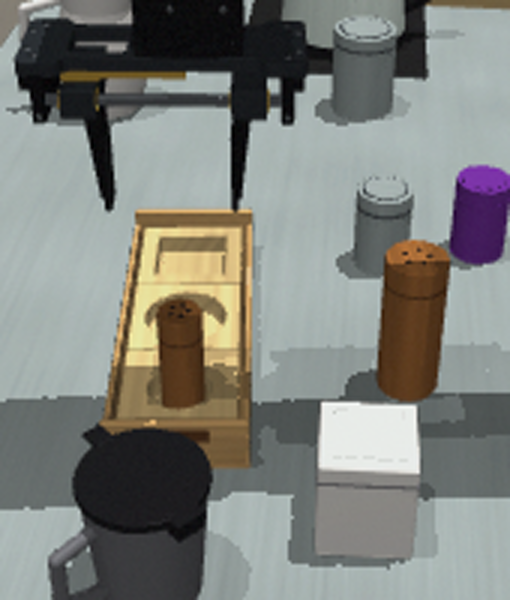

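The shaker stands upright in the small hole, centred near crop (182,400). Next is the canister.

Request:
play_rows:
  motion:
    - [-0.015, 0.018, 0, 0, 0, 0, 0]
    - [-0.024, 0.029, 0, 0, 0, 0, 0]
    - [-0.024, 0.029, 0, 0, 0, 0, 0]
    - [-0.024, 0.029, 0, 0, 0, 0, 0]
    - [-0.024, 0.029, 0, 0, 0, 0, 0]
    - [-0.024, 0.029, 0, 0, 0, 0, 0]
    - [-0.018, 0.022, 0, 0, 0, 0, 0]
    - [0, 0, 0, 0, 0, 0, 0]

```text
clock: 11.95
tool_pos: [0.4667, -0.0684, 0.1977]
eef_rot: [3.137, 0.159, 0.009]
wrist_force: [0.4, 0.7, 0.3]
finger_gap: 0.0951
```

Request:
play_rows:
  motion:
    - [0, 0, 0, 0, 0, 0.12, 0]
    - [0, 0, 0, 0, 0, 0.15, 0]
    - [0, 0, 0, 0, 0, 0.15, 0]
    - [0, 0, 0, 0, 0, 0.15, 0]
    - [0, 0, 0, 0, 0, 0.15, 0]
    - [0, 0, 0, 0, 0, 0.1, 0]
    - [0, 0, 0, 0, 0, 0, 0]

```text
clock: 12.82
tool_pos: [0.469, -0.063, 0.1957]
eef_rot: [-2.923, 1.136, -0.003]
wrist_force: [0.2, 0.4, -0.4]
finger_gap: 0.095
```

```bash
python3 go.py .449 -.0975 .14 -45
```

```text
t 12.82 pos [ 0.469  -0.063   0.1957] yaw -42.46 tilt [0.004  0.0044] gap 0.095 F [ 0.2  0.4 -0.4]
shift tool [0.0085 0.0392 0.0554] turn [-0.0059  0.0001  0.0443]
```

Request:
play_rows:
  motion:
    - [0.004, 0.018, 0.02, -0.006, 0, 0.03, 0]
    - [0.004, 0.018, 0.02, 0, 0, 0.01, 0]
    - [0, 0, 0, 0, 0, 0, 0]

```text
clock: 13.2
tool_pos: [0.4484, -0.0955, 0.1514]
eef_rot: [2.905, -1.193, -0.005]
wrist_force: [0.2, 1.2, 0.5]
finger_gap: 0.0948
```

```bash
python3 go.py .449 -.0975 .035 -45
python3 - <<'E'
from h import *
im=arm.snapshot("side")[:,:,::-1]
cv2.imwrite(f"pics/g.png",cv2.resize(im[60:240,220:390],None,fx=3.3,fy=3.3,interpolation=cv2.INTER_CUBIC))
E
```

```text
t 13.2 pos [ 0.4484 -0.0955  0.1514] yaw -44.67 tilt [-0.0032  0.0001] gap 0.0948 F [0.2 1.2 0.5]
shift tool [0.0021 0.0007 0.1164] turn [0.0022 0.0024 0.0058]
```

View pics/g.png

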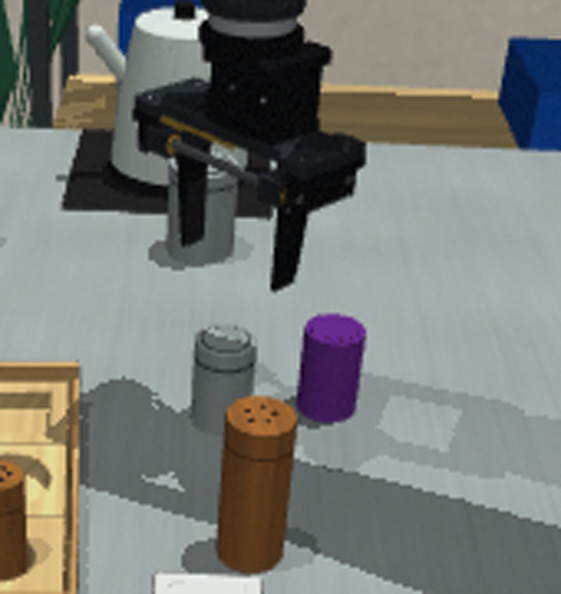

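The jaws are over the canister, diagonal and clear of the purple one and the big shaker. Descending.

Request:
play_rows:
  motion:
    - [0.002, 0.001, 0.02, 0.002, 0.002, 0, 0]
    - [0, 0, 0.025, 0, 0, 0, 0]
    - [0, 0, 0.02, 0, 0, 0, 0]
    - [0, 0, 0.01, 0, 0, 0, 0]

```text
clock: 13.75
tool_pos: [0.4534, -0.0981, 0.0791]
eef_rot: [-2.905, 1.191, -0.014]
wrist_force: [0.0, 0.8, 0.1]
finger_gap: 0.095
```

```bash
python3 go.py .449 -.0975 .035 -45
```

```text
t 13.75 pos [ 0.4534 -0.0981  0.0791] yaw -44.6 tilt [ 0.0088 -0.002 ] gap 0.095 F [0.  0.8 0.1]
shift tool [-0.0039  0.0029  0.0441] turn [-0.0048 -0.0077  0.007 ]
```

Request:
play_rows:
  motion:
    - [-0.003, 0.003, 0.015, -0.005, -0.008, 0.005, 0]
    - [0, 0, 0.015, 0, 0, 0, 0]
    - [0, 0, 0.008, 0, 0, 0, 0]

```text
clock: 14.12
tool_pos: [0.4503, -0.0982, 0.0401]
eef_rot: [-2.904, 1.199, -0.002]
wrist_force: [0.2, -0.2, -0.2]
finger_gap: 0.0953
```

```bash
python3 go.py .449 -.0975 .035 -45
```

```text
t 14.12 pos [ 0.4503 -0.0982  0.0401] yaw -44.87 tilt [ 0.0014 -0.0005] gap 0.0953 F [ 0.2 -0.2 -0.2]
shift tool [-0.0014  0.0004  0.0051] turn [-0.0007 -0.0013  0.0023]
```

Request:
play_rows:
  motion:
    - [-0.001, 0, 0.003, 0, 0, 0, 0.3]
    - [0, 0, 0, 0, 0, 0, 1]
    - [0, 0, 0, 0, 0, 0, 1]
    - [0, 0, 0, 0, 0, 0, 1]
    - [0, 0, 0, 0, 0, 0, 1]
    - [0, 0, 0, 0, 0, 0, 1]
    - [0, 0, 0, 0, 0, 0, 1]

```text
clock: 15.0
tool_pos: [0.4504, -0.0978, 0.0377]
eef_rot: [-2.904, 1.199, -0.005]
wrist_force: [0.6, -0.6, -1.1]
finger_gap: 0.0515
```

```bash
python3 go.py .449 -.0975 .17 -45
```

```text
t 15.0 pos [ 0.4504 -0.0978  0.0377] yaw -44.87 tilt [ 0.0032 -0.0011] gap 0.0515 F [ 0.6 -0.6 -1.1]
shift tool [-0.0008  0.0006 -0.1323] turn [-0.0015 -0.0031  0.0023]
```

Gap 51.5 mm against a 52 mm canister: gripped. Lifting, then turning to yaw 5.9°.

Request:
play_rows:
  motion:
    - [0, 0, -0.015, 0, 0, 0, 1]
    - [0, 0, -0.03, 0, 0, 0, 1]
    - [0, 0, -0.03, 0, 0, 0, 1]
    - [0, 0, -0.03, 0, 0, 0, 1]
    - [0, 0, -0.02, 0, 0, 0, 1]
    - [0, 0, 0, 0, 0, -0.08, 1]
    - [0, 0, 0, 0, 0, -0.15, 1]
    - [0, 0, 0, 0, 0, -0.15, 1]
    - [0, 0, 0, 0, 0, -0.15, 1]
    - [0, 0, 0, 0, 0, -0.15, 1]
    - [0, 0, 0, 0, 0, -0.12, 1]
    - [0, 0, 0, 0, 0, 0, 1]

```text
clock: 16.5
tool_pos: [0.4502, -0.0975, 0.1782]
eef_rot: [3.137, 0.066, 0.018]
wrist_force: [-0.2, 0.6, -1.2]
finger_gap: 0.0515
```

```bash
python3 go.py .612 .0455 .17 5.9
```

```text
t 16.5 pos [ 0.4502 -0.0975  0.1782] yaw 2.42 tilt [ 0.0116 -0.0037] gap 0.0515 F [-0.2  0.6 -1.2]
shift tool [ 0.1676 -0.1361  0.0095] turn [ 0.0045 -0.0113 -0.0608]
```

Request:
play_rows:
  motion:
    - [0.015, -0.012, 0, 0.004, -0.011, -0.03, 1]
    - [0.024, -0.019, 0, 0, 0, -0.03, 1]
    - [0.024, -0.019, 0, 0, 0, 0, 1]
    - [0.024, -0.02, 0, 0, 0, 0, 1]
    - [0.024, -0.021, 0, 0, 0, 0, 1]
    - [0.024, -0.021, 0, 0, 0, 0, 1]
    - [0.01, -0.009, 0, 0, 0, 0, 1]
    - [0, 0, 0, 0, 0, 0, 1]

```text
clock: 17.5
tool_pos: [0.5926, 0.0457, 0.1799]
eef_rot: [-3.137, -0.158, -0.001]
wrist_force: [0.4, -0.3, -0.9]
finger_gap: 0.0515
```

```bash
python3 go.py .612 .0455 .09 5.9
```

```text
t 17.5 pos [0.5926 0.0457 0.1799] yaw 5.76 tilt [0.0009 0.0008] gap 0.0515 F [ 0.4 -0.3 -0.9]
shift tool [0.0192 0.0022 0.0899] turn [-0.0007 -0.001  -0.0025]
```

Request:
play_rows:
  motion:
    - [0.016, 0.002, 0.015, 0, 0, 0, 1]
    - [0.002, 0, 0.025, 0, 0, 0, 1]
    - [0, 0, 0.025, 0, 0, 0, 1]
    - [0, 0, 0.01, 0, 0, 0, 1]

```text
clock: 18.0
tool_pos: [0.6109, 0.0434, 0.1049]
eef_rot: [3.137, 0.153, 0.004]
wrist_force: [-0.3, 0.4, -0.6]
finger_gap: 0.0515
```

```bash
python3 go.py .612 .0455 .052 5.9
```

```text
t 18.0 pos [0.6109 0.0434 0.1049] yaw 5.6 tilt [ 0.0026 -0.0005] gap 0.0515 F [-0.3  0.4 -0.6]
shift tool [ 0.0012 -0.0021  0.0529] turn [ 0.0008 -0.0026 -0.0053]
```

Request:
play_rows:
  motion:
    - [0.001, -0.002, 0.015, 0, -0.002, 0, 1]
    - [0, 0, 0.015, 0, 0, 0, 1]
    - [0, 0, 0.01, 0, 0, 0, 1]

```text
clock: 18.38
tool_pos: [0.6123, 0.0448, 0.0642]
eef_rot: [3.137, 0.152, 0.004]
wrist_force: [-0.1, -1.2, -1.2]
finger_gap: 0.0518
```

```bash
python3 go.py .612 .0455 .052 5.9
```

```text
t 18.38 pos [0.6123 0.0448 0.0642] yaw 5.53 tilt [ 0.0027 -0.001 ] gap 0.0518 F [-0.1 -1.2 -1.2]
shift tool [-0.0002 -0.0007  0.0122] turn [ 0.0012 -0.0026 -0.0064]
```

Request:
play_rows:
  motion:
    - [0, 0, 0.006, 0, 0, 0, 1]
    - [0, 0, 0.005, 0, 0, 0, 1]

```text
clock: 18.62
tool_pos: [0.6124, 0.0448, 0.0524]
eef_rot: [3.137, 0.152, 0.004]
wrist_force: [-0.5, -0.4, -1.3]
finger_gap: 0.0517
```

Request:
play_rows:
  motion:
    - [0, 0, 0.002, 0, 0, 0, 1]

```text
clock: 18.75
tool_pos: [0.6123, 0.0448, 0.0507]
eef_rot: [3.137, 0.152, 0.003]
wrist_force: [-2.8, -0.1, 6.3]
finger_gap: 0.0518
```

It touched down at z .0507 as predicted. Releasing and rising.

Request:
play_rows:
  motion:
    - [0, 0, 0, 0, 0, 0, 0.2]
    - [0, 0, 0, 0, 0, 0, 0.2]
    - [0, 0, 0, 0, 0, 0, 0.2]
    - [0, 0, -0.015, 0, 0, 0, 0.2]
    - [0, 0, -0.03, 0, 0, 0, 0.2]
    - [0, 0, -0.035, 0, 0, 0, 0]
    - [0, 0, -0.035, 0, 0, 0, 0]
    - [0, 0, -0.02, 0, 0, 0, 0]
    - [0, 0, 0, 0, 0, 0, 0]

```text
clock: 19.88
tool_pos: [0.6139, 0.045, 0.1965]
eef_rot: [3.136, 0.152, 0.016]
wrist_force: [-0.3, 0.1, -0.3]
finger_gap: 0.095
```

```bash
python3 go.py .465 .3995 .19 13
python3 - <<'E'
from h import *
im=arm.snapshot("side")[:,:,::-1]
cv2.imwrite(f"pics/i.png",cv2.resize(im[100:300,160:330],None,fx=3,fy=3,interpolation=cv2.INTER_CUBIC))
E
```

```text
t 19.88 pos [0.6139 0.045  0.1965] yaw 5.54 tilt [ 0.0101 -0.001 ] gap 0.095 F [-0.3  0.1 -0.3]
shift tool [-0.114  -0.3672  0.0047] turn [ 0.0026 -0.0098 -0.1302]
```

View pics/i.png

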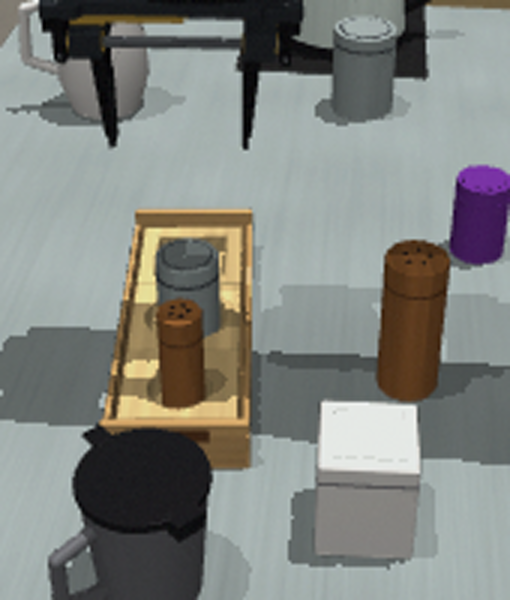

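The canister and shaker both stand in their holes, at crop (188,290) and (182,360). Next is the small sugar pot.

Request:
play_rows:
  motion:
    - [-0.005, -0.018, 0, 0.002, -0.01, 0, 0]
    - [-0.01, -0.033, 0, 0, 0, 0, 0]
    - [-0.01, -0.033, 0, 0, 0, 0, 0]
    - [-0.01, -0.033, 0, 0, 0, 0, 0]
    - [-0.01, -0.033, 0, 0, 0, 0, 0]
    - [-0.01, -0.033, 0, 0, 0, 0, 0]
    - [-0.01, -0.033, 0, 0, 0, 0, 0]
    - [-0.01, -0.033, 0, 0, 0, 0, 0]
    - [-0.01, -0.033, 0, 0, 0, 0, 0]
    - [-0.01, -0.033, 0, 0, 0, 0, 0]
    - [-0.006, -0.02, 0, 0, 0, 0, 0]
    - [0, 0, 0, 0, 0, 0, 0]

```text
clock: 21.42
tool_pos: [0.4567, 0.3842, 0.1716]
eef_rot: [3.128, 0.158, -0.073]
wrist_force: [0.1, -0.6, -0.2]
finger_gap: 0.0951
```

```bash
python3 go.py .465 .3995 .19 13
```

```text
t 21.43 pos [0.4567 0.3842 0.1716] yaw 5.79 tilt [-0.0463 -0.0113] gap 0.0951 F [ 0.1 -0.6 -0.2]
shift tool [ 0.0089 -0.0143 -0.0189] turn [ 0.0036  0.0476 -0.1257]
```

Request:
play_rows:
  motion:
    - [0.004, -0.006, 0, 0.003, 0.04, -0.06, 0]
    - [0.004, -0.006, 0, 0, 0.005, -0.06, 0]
    - [0, 0, 0, 0, 0, 0, 0]

```text
clock: 21.8
tool_pos: [0.461, 0.3954, 0.1671]
eef_rot: [3.116, 0.351, -0.012]
wrist_force: [-0.8, -0.1, 1.1]
finger_gap: 0.095
```

```bash
python3 go.py .465 .3995 .1 13
```

```text
t 21.8 pos [0.461  0.3954 0.1671] yaw 12.86 tilt [-0.0068 -0.0071] gap 0.095 F [-0.8 -0.1  1.1]
shift tool [ 0.0053 -0.0035  0.0671] turn [ 0.0054  0.0082 -0.0025]
```

Request:
play_rows:
  motion:
    - [0.005, -0.003, 0.012, 0.005, 0.008, 0, 0]
    - [0, 0, 0.02, 0, 0, 0, 0]
    - [0, 0, 0.02, 0, 0, 0, 0]
    - [0, 0, 0.01, 0, 0, 0, 0]

```text
clock: 22.3
tool_pos: [0.4647, 0.3975, 0.0991]
eef_rot: [3.121, 0.346, -0.004]
wrist_force: [-0.4, 0.3, -0.7]
finger_gap: 0.0951
```

```bash
python3 go.py .465 .3995 .026 13
python3 - <<'E'
from h import *
im=arm.snapshot("side")[:,:,::-1]
cv2.imwrite(f"pics/j.png",cv2.resize(im[200:384,180:360],None,fx=3.2,fy=3.2,interpolation=cv2.INTER_CUBIC))
E
```

```text
t 22.3 pos [0.4647 0.3975 0.0991] yaw 12.66 tilt [-0.0023 -0.0022] gap 0.0951 F [-0.4  0.3 -0.7]
shift tool [ 0.0009 -0.002   0.0731] turn [ 0.0016  0.0028 -0.0059]
```

View pics/j.png

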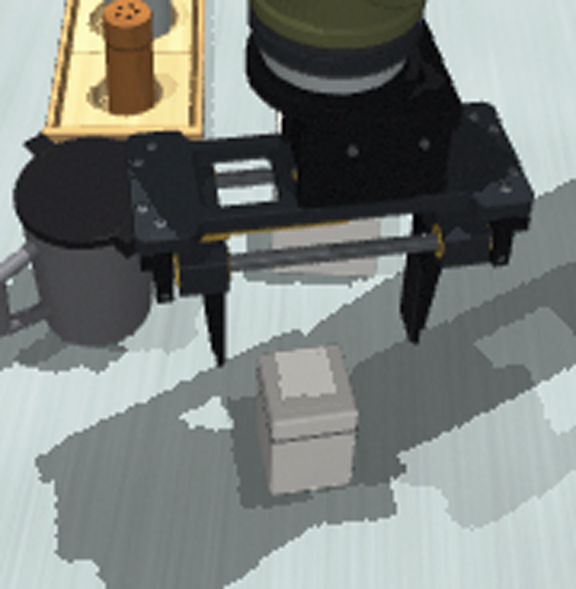

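The fingers straddle the pot at (305,390), but the gripper body's end looks close to the mug. I'll check the clearance before going lower.

```bash
python3 - <<'E'
from h import *
t=cv2.imread('pics/top0.png')
m=(t.max(2)<45).astype(np.uint8)*255;m[:, :130]=0;m[:,185:]=0;m[:135]=0;m[185:]=0
m=cv2.morphologyEx(m,cv2.MORPH_OPEN,np.ones((5,5),np.uint8))
c=max(cv2.findContours(m,0,1)[0],key=cv2.contourArea)
(u,v),r=cv2.minEnclosingCircle(c);p=ray('top',u,v,.103);print(u,v,r*1.274/436,p)
W=[ray('top',*q[0],.103)[:2] for q in c];W=np.array(W)
a=np.radians(13);ex=np.array([np.cos(a),np.sin(a)]);ey=np.array([np.sin(a),-np.cos(a)])
d=W-np.array([.465,.3995]);X=d@ex;Y=d@ey
print('min over contour outside body rect:',np.min(np.hypot(np.maximum(abs(X)-.09,0),np.maximum(abs(Y)-.0375,0))))
print(np.round(W.min(0),3),np.round(W.max(0),3))
E
```

```text
155.40164184570312 161.62295532226562 0.04779408412023422 [0.5929273  0.29840187 0.103     ]
min over contour outside body rect: 0.04491116824076239
[0.556 0.252] [0.637 0.341]
```

The body clears the mug by 45 mm. Descending.

Request:
play_rows:
  motion:
    - [0.001, -0.002, 0.015, 0.001, 0.003, -0.005, 0]
    - [0, 0, 0.02, 0, 0, 0, 0]
    - [0, 0, 0.015, 0, 0, 0, 0]
    - [0, 0, 0.008, 0, 0, 0, 0]

```text
clock: 22.85
tool_pos: [0.465, 0.3996, 0.0364]
eef_rot: [3.121, 0.355, -0.0]
wrist_force: [0.9, -0.2, -0.6]
finger_gap: 0.0953
```

```bash
python3 go.py .465 .3995 .026 13
```

```text
t 22.85 pos [0.465  0.3996 0.0364] yaw 12.97 tilt [-0.0001 -0.0009] gap 0.0953 F [ 0.9 -0.2 -0.6]
shift tool [-0.      0.0001  0.0104] turn [ 0.0009  0.0003 -0.0005]
```

Request:
play_rows:
  motion:
    - [0, 0, 0.006, 0, 0, 0, 0]
    - [0, 0, 0.003, 0, 0, 0, 0.5]
    - [0, 0, 0, 0, 0, 0, 1]
    - [0, 0, 0, 0, 0, 0, 1]
    - [0, 0, 0, 0, 0, 0, 1]
    - [0, 0, 0, 0, 0, 0, 1]
    - [0, 0, 0, 0, 0, 0, 1]
    - [0, 0, 0, 0, 0, 0, 1]

```text
clock: 23.85
tool_pos: [0.4661, 0.4004, 0.0282]
eef_rot: [-3.121, -0.355, -0.004]
wrist_force: [-0.4, -0.4, -1.1]
finger_gap: 0.0459
```

```bash
python3 go.py .465 .3995 .16 13
```

```text
t 23.85 pos [0.4661 0.4004 0.0282] yaw 12.97 tilt [0.0025 0.0009] gap 0.0459 F [-0.4 -0.4 -1.1]
shift tool [-0.0009  0.0005 -0.1318] turn [-0.0003 -0.0026 -0.0005]
```

Gap 45.9 mm against the 46 mm pot, so the faces are aligned. Lifting high, then turning.

Request:
play_rows:
  motion:
    - [0, 0, -0.015, 0, 0, 0, 1]
    - [0, 0, -0.03, 0, 0, 0, 1]
    - [0, 0, -0.03, 0, 0, 0, 1]
    - [0, 0, -0.035, 0, 0, 0, 1]
    - [0, 0, -0.03, 0, 0, 0, 1]
    - [0, 0, -0.02, 0, 0, 0, 1]
    - [0, 0, 0, 0, 0, 0.06, 1]
    - [0, 0, 0, 0, 0, 0.05, 1]
    - [0, 0, 0, 0, 0, 0, 1]

```text
clock: 24.98
tool_pos: [0.4644, 0.3995, 0.1976]
eef_rot: [-3.136, -0.178, -0.002]
wrist_force: [-0.3, -0.5, -0.9]
finger_gap: 0.0458
```

```bash
python3 go.py .622 -.0465 .19 5.9
python3 - <<'E'
from h import *
im=arm.snapshot("side")[:,:,::-1]
cv2.imwrite(f"pics/k.png",im)
E
```

```text
t 24.98 pos [0.4644 0.3995 0.1976] yaw 6.51 tilt [0.0011 0.0002] gap 0.0458 F [-0.3 -0.5 -0.9]
shift tool [0.1061 0.461  0.0076] turn [-0.0001 -0.0011  0.0106]
```

View pics/k.png

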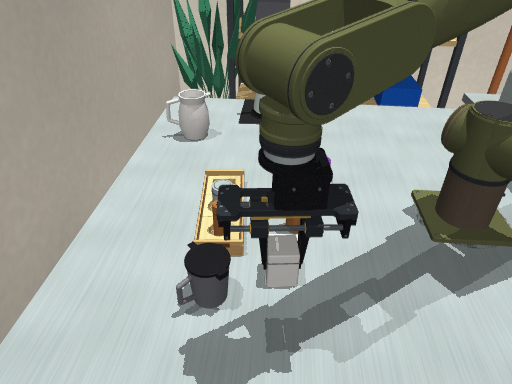

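The pot is held at (283,262), lifted. Carrying it to the square hole.

Request:
play_rows:
  motion:
    - [0.004, 0.018, 0, 0, 0, 0.01, 1]
    - [0.008, 0.034, 0, 0, 0, 0, 1]
    - [0.008, 0.034, 0, 0, 0, 0, 1]
    - [0.008, 0.034, 0, 0, 0, 0, 1]
    - [0.008, 0.034, 0, 0, 0, 0, 1]
    - [0.008, 0.034, 0, 0, 0, 0, 1]
    - [0.008, 0.034, 0, 0, 0, 0, 1]
    - [0.008, 0.034, 0, 0, 0, 0, 1]
    - [0.008, 0.034, 0, 0, 0, 0, 1]
    - [0.008, 0.034, 0, 0, 0, 0, 1]
    - [0.008, 0.034, 0, 0, 0, 0, 1]
    - [0.008, 0.034, 0, 0, 0, 0, 1]

```text
clock: 26.52
tool_pos: [0.5973, -0.0043, 0.1951]
eef_rot: [3.131, 0.163, -0.009]
wrist_force: [0.1, -0.2, -1.2]
finger_gap: 0.0455
```

```bash
python3 go.py .622 -.0465 .19 5.9
```

```text
t 26.52 pos [ 0.5973 -0.0043  0.1951] yaw 5.96 tilt [-0.0056 -0.0068] gap 0.0455 F [ 0.1 -0.2 -1.2]
shift tool [0.0202 0.0445 0.0052] turn [0.0062 0.0063 0.0011]
```

Request:
play_rows:
  motion:
    - [0.01, 0.022, 0, 0.006, 0.006, 0, 1]
    - [0.007, 0.014, 0, 0, 0, 0, 1]
    - [0, 0, 0, 0, 0, 0, 1]

```text
clock: 26.9
tool_pos: [0.6173, -0.0443, 0.1943]
eef_rot: [3.137, 0.156, -0.004]
wrist_force: [-0.4, 1.1, -1.5]
finger_gap: 0.046
```

```bash
python3 go.py .622 -.0465 .09 5.9
```

```text
t 26.9 pos [ 0.6173 -0.0443  0.1943] yaw 5.69 tilt [-0.0026 -0.0007] gap 0.046 F [-0.4  1.1 -1.5]
shift tool [0.0047 0.0026 0.1042] turn [ 0.0004  0.0026 -0.0038]
```

Request:
play_rows:
  motion:
    - [0.004, 0.002, 0.015, 0, 0.003, -0.004, 1]
    - [0, 0, 0.025, 0, 0, 0, 1]
    - [0, 0, 0.025, 0, 0, 0, 1]
    - [0, 0, 0.02, 0, 0, 0, 1]
    - [0, 0, 0.01, 0, 0, 0, 1]

```text
clock: 27.52
tool_pos: [0.6204, -0.0423, 0.0936]
eef_rot: [-3.136, -0.171, 0.001]
wrist_force: [-0.1, 0.4, -1.0]
finger_gap: 0.0458
```

```bash
python3 go.py .622 -.0465 .042 5.9
python3 - <<'E'
from h import *
im=arm.snapshot("side")[:,:,::-1]
cv2.imwrite(f"pics/l.png",cv2.resize(im[100:280,160:330],None,fx=3.3,fy=3.3,interpolation=cv2.INTER_CUBIC))
E
```

```text
t 27.52 pos [ 0.6204 -0.0423  0.0936] yaw 6.23 tilt [-0.0005  0.0006] gap 0.0458 F [-0.1  0.4 -1. ]
shift tool [0.0012 0.0043 0.0516] turn [-0.0006  0.0005  0.0058]
```

View pics/l.png

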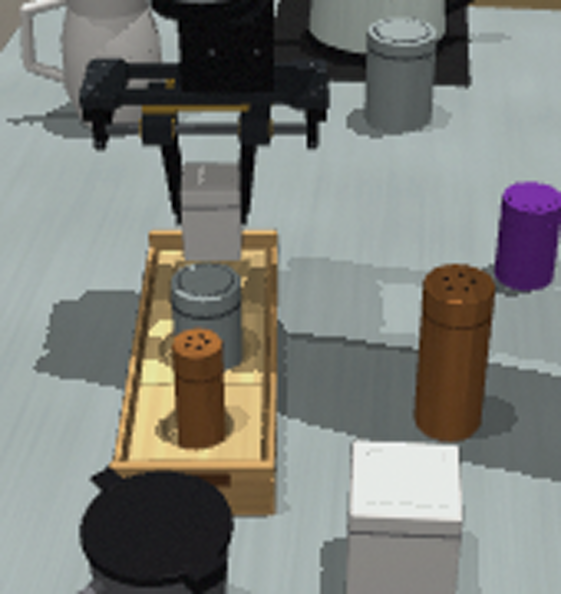

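The pot hangs over the square well at (210,240), square to the caddy. Lowering.

Request:
play_rows:
  motion:
    - [0.001, 0.004, 0.012, 0, 0, 0.005, 1]
    - [0, 0, 0.012, 0, 0, 0, 1]
    - [0, 0, 0.008, 0, 0, 0, 1]

```text
clock: 27.95
tool_pos: [0.6229, -0.0465, 0.0606]
eef_rot: [-3.137, -0.163, -0.003]
wrist_force: [0.2, 0.5, -1.5]
finger_gap: 0.0457
```

```bash
python3 go.py .622 -.0465 .042 5.9
```

```text
t 27.95 pos [ 0.6229 -0.0465  0.0606] yaw 5.93 tilt [0.0017 0.0002] gap 0.0457 F [ 0.2  0.5 -1.5]
shift tool [-0.0009 -0.0001  0.0186] turn [-0.     -0.0017  0.0006]
```

Request:
play_rows:
  motion:
    - [-0.001, 0, 0.008, 0, -0.002, 0, 1]
    - [0, 0, 0.006, 0, 0, 0, 1]
    - [0, 0, 0.003, 0, 0, 0, 1]

```text
clock: 28.32
tool_pos: [0.622, -0.0467, 0.0424]
eef_rot: [3.137, 0.162, -0.0]
wrist_force: [0.4, 0.1, -1.5]
finger_gap: 0.0456
```

Request:
play_rows:
  motion:
    - [0, 0, 0.002, 0, 0, 0, 1]

```text
clock: 28.45
tool_pos: [0.6221, -0.0467, 0.0411]
eef_rot: [-3.137, -0.162, 0.001]
wrist_force: [-5.8, 0.3, 10.0]
finger_gap: 0.0457
```

It touched down at z .0411, as predicted. Releasing and moving up and away so the cameras can see.

Request:
play_rows:
  motion:
    - [0, 0, 0, 0, 0, 0, 0.3]
    - [0, 0, 0, 0, 0, 0, 0.3]
    - [0, 0, 0, 0, 0, 0, 0.3]
    - [0, 0, -0.015, 0, 0, 0, 0.3]
    - [0, 0, -0.03, 0, 0, 0, 0.3]
    - [0, 0, -0.035, 0, 0, 0, 0.3]
    - [0, 0, -0.035, 0, 0, 0, 0.3]
    - [0, 0, -0.035, 0, 0, 0, 0.3]
    - [0, 0, -0.02, 0, 0, 0, 0.3]

```text
clock: 29.58
tool_pos: [0.6226, -0.0468, 0.2215]
eef_rot: [3.137, 0.162, 0.006]
wrist_force: [-0.4, 0.8, 0.5]
finger_gap: 0.0666
```

Request:
play_rows:
  motion:
    - [-0.02, 0.02, 0, 0, 0, 0, 0.3]
    - [-0.03, 0.03, 0, 0, 0, 0, 0.3]
    - [-0.03, 0.03, 0, 0, 0, 0, 0.3]
    - [-0.03, 0.03, 0, 0, 0, 0, 0.3]
    - [-0.03, 0.03, 0, 0, 0, 0, 0.3]
    - [-0.02, 0.03, 0, 0, 0, 0, 0.3]
    - [-0.01, 0.02, 0, 0, 0, 0, 0.3]
    - [0, 0, 0, 0, 0, 0, 0.3]
    - [0, 0, 0, 0, 0, 0, 0.3]

```text
clock: 30.7
tool_pos: [0.4692, -0.2581, 0.2251]
eef_rot: [3.136, 0.165, 0.013]
wrist_force: [0.1, -0.7, -0.1]
finger_gap: 0.0665
```

```bash
python3 - <<'E'
from h import *
im=arm.snapshot("side")[:,:,::-1]
cv2.imwrite("pics/m.png",cv2.resize(im[80:384,150:400],None,fx=1.9,fy=1.9,interpolation=cv2.INTER_CUBIC))
t=arm.snapshot("top")[:,:,::-1].copy();cv2.imwrite("pics/nt.png",t)
cv2.imwrite("pics/n.png",cv2.resize(t[125:265,105:425],None,fx=2.4,fy=2.4,interpolation=cv2.INTER_CUBIC))
s=arm.read_state();print(s['clock'],s['tool_pos'],s['finger_gap'])
E
```

```text
30.8 [ 0.46943201 -0.25783372  0.22506126] 0.06643718483217678
```

View pics/m.png

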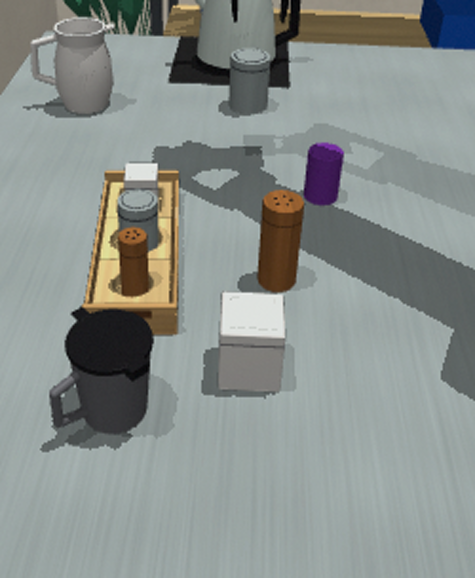

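View pics/n.png

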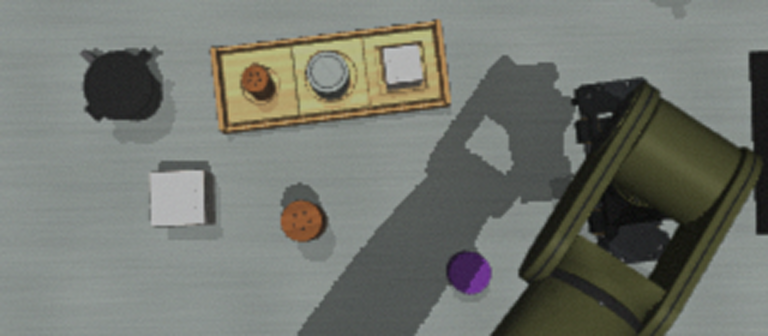

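All three stand in their wells: shaker (257,80), canister (328,75), sugar (403,65). The bystanders look unmoved. A numeric check follows.

```bash
python3 - <<'E'
from h import *
t=cv2.imread('pics/nt.png');o=cv2.imread('pics/top0.png')
u0=np.arange(512)[None];hsv=cv2.cvtColor(t,cv2.COLOR_BGR2HSV)
def cen(m,z):
    c=max(cv2.findContours(m.astype(np.uint8)*255,0,1)[0],key=cv2.contourArea);M=cv2.moments(c);u,v=M['m10']/M['m00'],M['m01']/M['m00'];return np.round(ray('top',u,v,z),4),round(u,1),round(v,1),cv2.contourArea(c)
box=lambda a,b,c,d:(lambda m:(m.__setitem__((slice(c,d),slice(a,b)),1),m)[1])(np.zeros((384,512),bool))
print('sugar',cen((t.min(2)>145)&box(255,295,135,175),.078),'want .622 -.0465')
br=(t[:,:,2].astype(int)-t[:,:,0]>60)&(hsv[:,:,0]<14)&(hsv[:,:,1]>150)
print('shaker',cen(br&(hsv[:,:,2]>90)&box(203,222,145,170),.103),'want .603 .136')
print('canister',cen((hsv[:,:,1]<50)&box(228,258,140,172),.093),'want .612 .0455')
d=cv2.absdiff(t,o).max(2)
for n,b in dict(mug=(135,178,143,180),sugbig=(165,195,192,222),shbig=(220,243,206,228)).items():
    print(n,'changed px',int((d[b[2]:b[3],b[0]:b[1]]>40).sum()))
S=cv2.imread('pics/side0.png');
N=arm.snapshot('side')[:,:,::-1];dd=cv2.absdiff(S,np.ascontiguousarray(N)).max(2)
print('canbig side', int((dd[105:140,268:294]>40).sum()))
E
```

```text
sugar (array([ 0.6199, -0.0475,  0.078 ]), 272.4, 151.3, 185.5) want .622 -.0465
shaker (array([0.6013, 0.1348, 0.103 ]), 210.7, 157.6, 70.5) want .603 .136
canister (array([0.6064, 0.045 , 0.093 ]), 241.3, 155.7, 246.5) want .612 .0455
mug changed px 0
sugbig changed px 0
shbig changed px 0
canbig side 41
```

```bash
python3 -c "
from bench import arm
print(arm.hand_in())"
```

```text
the job is handed in; nothing more can be done
None
```

The smaller shaker, canister and sugar pot are each standing in their own hole in the caddy, released. I handed the job in at about 31 s; it reports no verdict.

- **Placement:** Each one touched down within 1 mm of the height expected for its hole floor. The final top view puts the shaker about 2 mm, the sugar pot about 2.5 mm and the canister about 6 mm from the hole centres. The canister's mask included part of its side, so its figure is the least certain.
- **Left alone:** No pixels changed at the mug, the big sugar pot or the big shaker. Around the big canister 41 pixels differ in the side view. I put that down to shadow, because it sits at the same pixels as before. The top view of it was blocked by the arm at the end. The purple look-alike was not touched.
- **What went wrong:** My first fast descent on the shaker drifted about 20 mm. I noticed before the fingers touched anything, backed off and repeated it with smaller steps.

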